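# Wedge the membrane press open and hold it

### The job

Take the steel wedge by its upright grip and push it, thin end first and flat on the worktop, straight in under the middle of the overhanging lip of the small membrane press, until the sprung top plate just lifts off its base: the lip should rise by about 4 mm, no more than 6. Lift the plate with the wedge only, do not touch the press with the gripper, and leave the petri dish, hex key and timer where they are. Finish holding: keep the wedge gripped in that place with the plate resting on it, do not let go or draw it out.

Things in the scene. Friction and masses are not known exactly. Their poses are not given: they have to be found in the camera images.
- press: Small flat membrane press, fixed to the worktop: dark steel base 130 x 100 mm (x by y), 10 mm high, a bare aluminium plate 12 mm thick lying on it, its lip a tongue 80 mm wide that overhangs the base. Origin: on the worktop straight below the middle of the lip's free edge. +x points from there under the lip to the base (x = 74 to 204 mm) and the hinge (x = 209, z = 21 mm, axis along y). Topmost point 30 mm up. z up.
- lip_edge (a point): Middle of the lip's lower free edge, 10 mm above the press's origin when shut; rises with the plate. Below the lip a gap 10 mm high and 74 mm deep is free. Axes of the plate (x to the hinge).
- press_plate (a joint): Angle of the top plate (rad): 0 = lying on the base, grows as it lifts; the lip edge is 209 mm from the hinge, so 0.019 rad is 4 mm of lift at the lip. Springs and weight press the lip down with 3 to 8 N; it falls shut if not held up. The reading is noisy and may be off by as much as the lift itself at any moment: average it, and compare with its value while shut.
- wedge_grip (a point): Bare steel wedge, loose, about 0.28 kg, 140 mm long, 32 mm wide. This point: middle of its upright square grip post (18 x 18 mm, from 25 to 92 mm above the underside), 72 mm above the underside, on the centre line, 125 mm behind the thin tip. +x runs from the grip to the tip, y across the wedge, z up. The flat underside slides on the worktop; pushing takes about 3 to 10 N.
- wedge_tip (a point): Middle of the wedge's thin end at its underside, 125 mm ahead of and 72 mm below the grip point; same axes. The slope rises evenly from 3 mm here to 25 mm at 110 mm (1 in 5), then a level heel 30 mm long. The lip edge meets the slope when the tip is 35 mm in under it, and has risen 4 mm when it is 55 mm in.
- wedge: The same wedge; origin at the middle of its underside, 70 mm behind the tip; same axes.
- petri_dish: Clear petri dish, 55 mm across, 11 mm high; leave alone. Origin centre of its underside.
- hex_key: Black L-shaped hex key, 81 x 58 mm, 4 mm high; leave alone.
- bench_timer: White square bench timer, 68 x 68 x 20 mm; leave alone. Origin centre of its underside.
There are look-alikes about, which are no part of the job. Several things look just like the wedge: the one meant starts nearest to the robot's base.

How it is judged:
On the way, in this order (a step that is already met when the one before it is completed fails the run):
1. the thin end of the wedge is under the lip, with the plate still shut (x of wedge_tip in the frame of press above 0.008 m and z of wedge_tip in the frame of press below 0.006 m and value of joint press_plate below 0.005 rad and y of wedge_tip in the frame of press between -0.03 and 0.03 m and angle between the x axis of wedge_tip and the x axis of press, either way round below 0.35 rad), for 0.05 s.
2. the wedge has lifted the plate off its base (value of joint press_plate above 0.008 rad and contact force between wedge and press above 0.8 N), for 0.2 s.
At the end, for the whole second after the job is handed in: Lip lifted 1.7 to 7 mm (plate angle 0.008 to 0.034 rad), carried by the wedge alone (0.8 N or more); the wedge lies flat on the worktop, tip 30 mm or more in, within 30 mm of the lip's middle and 0.35 rad of straight, at rest and gripped (over 3 N); the robot does not touch the press (all of step 2 and value of joint press_plate below 0.034 rad and contact force between the fingers and wedge above 3 N and contact force between each of the arm, the fingers and press below 0.5 N and x of wedge_tip in the frame of press above 0.03 m and angle between wedge's own z axis and vertical below 0.06 rad and height (world z) of wedge below 0.004 m and linear speed of wedge below 0.01 m/s and y of wedge_tip in the frame of press between -0.03 and 0.03 m and angle between the x axis of wedge_tip and the x axis of press, either way round below 0.35 rad); the arm keeps its last pose, push and grip.
It fails at once if the plate is forced open more than 12 mm at the lip (value of joint press_plate above 0.06 rad).
It fails at once if the robot pushes on the press (contact force between any of the arm, the fingers and press above 3 N).
It fails at once if a bystander is moved more than 20 mm (distance of any of petri_dish, hex_key, bench_timer from where it was at the start of the episode above 0.02 m).
It also fails if it takes over 45 s, if anything falls off the work surface, if the arm or the gripper's body presses on something with over 40 N, if the wrist force passes 120 N, or if a joint passes its speed limit or range.

### The arm

A 6-joint arm with a two-finger parallel gripper is mounted at the origin on a cart in front of the work surface, level with it; the furniture and walls round the work are solid. World frame = base frame: x ahead of the robot, y to its left, z up, the work surface at z = 0. Lengths are in m, angles in rad, forces in N, time in s.
With the tool pointing down it reaches from about 0.325 to 0.75 m from the base axis. Payload 7.6 kg.
Tool frame: the origin (TCP) lies at the very end of the fingers, on their centre line; the grasp point (between the pads) lies 19 mm behind it (bot.pinch_z is the distance from the TCP to the grasp point, in m); z points along the fingers, y is the line along which they close (so a half turn about z gives the same grasp; the last joint's range is limited). The gripper opens to 85 mm and grips with 20 to 120 N. Pads are 22 mm wide; open, the fingers measure 114 mm over their backs; the gripper's body (76 mm by 85 mm) begins 54 mm behind the grasp point. The pads swing forward as they close: fully open they stand 13 mm farther back than shut.
Start: joints at [-0.07, 0.052, 1.401, -0, 1.689, -0.07], TCP at [0.525, 0, 0.205] pointing down, gripper open.
Joint ranges: [-2.9, 2.9], [-0.91, 2.17], [0.12, 2.37], [-1.06, 4.2], [0.26, 2.73], [-2.93, 2.93]. Speed limits (rad/s): [2.57, 2.57, 3.01, 3.14, 3.14, 3.14].

### API

Orientations are given as a rotation vector (axis times angle).
In Python, from plant import bot, get_image, boxes_of, place_of gives the robot as it stands.
- The arm moves only by the tool arm_command, never from a script. Its argument "commands" is a list of rows, each a list of 2 entries, a list of its own where there are three numbers: the shift along the world's x, y, z in mm, then the turn about the world's z in rad. In form: [[[dx, dy, dz], turn], ...]. A call has 1 to 8 rows; each row is the pose to reach, as a shift and turn from the pose commanded when the call began; what a row does not reach only later rows make up. A row lasts 1/12 s, in which the tool goes at most 41.7 mm and 7.16 degrees, less where a joint would pass 70% of its speed; a pose out of reach is approached as far as the arm can. A call with a gripper value outside its range is refused whole. "gripper" is the opening, from 0 (shut) to 1 (fully open), set as the call begins (left out, the last holds). The fingers move at their own pace and stop on an object; "force" is the grip in N (left out, the last holds). Time passes only in rows, so rows that repeat a pose let the fingers close. It gives the time, the measured TCP pose, the force, the opening and the grip force at its end, in the units of the state.
- bot.get_obs(): the state, without advancing time (a new reading comes with each control period).
- get_image(name): name is "scene" or "side" or "wrist"; returns a dict with "pixels" (384x512x3 uint8, red, green, blue), "K" (3x3 intrinsics, pixels), "camera_from_world" (4x4, takes a point from world to camera coordinates). Camera axes: x right, y up, looking along -z (the intrinsics and any distortion apply to the point x, -y, -z); pixel columns grow to the right and rows downward; lengths in m; the calibration is good to about 2 mm. A picture is of the moment at which its call begins. There is no depth.
- bot.job_done(): hands the job in; it is judged then, once.
Trained networks look in a picture, given as the dict that the camera call returned (one of the last four; its "shot" number tells which), for a name from the list of things; names that differ only in an ending like _2 or _b are one class to them, and where a whole thing is asked for, a point or a joint stands for the part that bears it (a point fixed in the world has none). Each returns a list of dicts, best first, with "p" (0 to 1); they miss things now and then, are a little off and sometimes report something else, mostly with a low value. They report only what shows in the picture. A call takes as long as a camera call. They do not tell look-alikes from the thing itself.
- boxes_of(picture, name): "at" ([x, y, z] in m, in world coordinates, good to about 4 mm: the middle of the surface that is visible of it).
- place_of(picture, name): "at" ([x, y, z] in m, in world coordinates, good to about 4 mm: a listed point, or the origin of a listed thing).
The state is a dict: "time_s": time; "qpos": joint angles; "qvel": joint speeds; "tau": joint torques, N m; "eef_pos": TCP position; "tcp_rot": TCP orientation; "wrist_force": force on the tool from outside, world axes, zero at the start; "moment": the same for the moment, N m; "finger_gap": finger opening in m; "grasp_force": force on a finger pad.
Only numpy, scipy, OpenCV 4.12 (cv2) and the standard library are available. Lean on these libraries where they do the work, as an engineer would, in place of code of your own. Each camera call takes 0.05 s, during which the arm holds its last target. There are 200 camera calls.

## Working session

There is one attempt and no reset: what is moved stays moved. The work goes in short steps, Python scripts to look and compute and a tool call to move; the robot and the scene stay as the last step left them, time stands still between calls to the robot, and variables do not carry over. Pictures are saved under pics/ and viewed, at most 10 in all, crops included, and the job is handed in when it is done.

Besides the shell and the picture viewer there is one more tool, called after "Emit:" by a JSON object that holds its "method" and its "body", one argument or row to a line. arm_command: Moves the arm, as the interface text tells. Its arguments: {"type":"object","properties":{"commands":{"type":"array","items":{"type":"array"}},"gripper":{"type":"number"},"force":{"type":"number"}},"required":["commands"]}

```bash
mkdir -p pics
cat > h.py <<'E'
from plant import bot, get_image, boxes_of, place_of
import numpy as np, cv2
def save(p,n): cv2.imwrite('pics/'+n+'.png', cv2.cvtColor(p['pixels'],cv2.COLOR_RGB2BGR))
def proj(p,X):
    c=p['camera_from_world']@np.append(X,1); c=c[:3]*[1,-1,-1]; u=p['K']@c; return u[:2]/u[2]
def ray(p,u,z):
    T=np.linalg.inv(p['camera_from_world']); d=np.linalg.inv(p['K'])@[u[0],u[1],1]; d=T[:3,:3]@(d*[1,-1,-1]); o=T[:3,3]
    return o+d*(z-o[2])/d[2]
E
python3 - <<'E'
from h import *
ims=[]
for c in ['scene','side']:
    p=get_image(c); ims.append(p['pixels'])
    for n in ['press','lip_edge','wedge_grip','wedge_tip','wedge','petri_dish','hex_key','bench_timer']:
        for d in place_of(p,n)[:5]:
            if d['p']>.2: print(c,n,round(d['p'],2),np.round(d['at'],3),np.round(proj(p,d['at'])), {k:v for k,v in d.items() if k not in('p','at')})
    save(p,c+'0')
print(bot.get_obs())
E
```

```text
scene press 0.67 [0.418 0.022 0.   ] [208. 215.] {}
scene lip_edge 0.89 [0.418 0.023 0.01 ] [208. 213.] {}
scene wedge_grip 0.81 [0.721 0.188 0.072] [252. 129.] {}
scene wedge_grip 0.58 [0.395 0.351 0.068] [145. 144.] {}
scene wedge_tip 0.91 [ 0.398  0.229 -0.004] [168. 179.] {}
scene wedge_tip 0.85 [0.645 0.286 0.002] [218. 139.] {}
scene wedge 0.86 [ 0.4    0.299 -0.001] [158. 166.] {}
scene wedge 0.58 [0.692 0.232 0.002] [238. 141.] {}
scene petri_dish 0.89 [ 0.376 -0.287 -0.   ] [262. 296.] {}
scene petri_dish 0.4 [0.416 0.024 0.01 ] [207. 213.] {}
scene hex_key 0.51 [0.486 0.151 0.001] [203. 180.] {}
scene hex_key 0.41 [ 0.398  0.23  -0.002] [167. 179.] {}
scene bench_timer 0.68 [ 0.414 -0.4   -0.001] [302. 320.] {}
side press 0.79 [0.415 0.023 0.004] [235. 225.] {}
side lip_edge 0.87 [0.416 0.024 0.012] [234. 222.] {}
side wedge_grip 0.73 [0.722 0.186 0.077] [207. 152.] {}
side wedge_tip 0.87 [ 0.646  0.279 -0.002] [176. 180.] {}
side wedge_tip 0.45 [ 0.396  0.229 -0.003] [167. 224.] {}
side wedge 0.77 [ 0.689  0.224 -0.   ] [195. 175.] {}
side wedge 0.65 [ 0.397  0.3   -0.   ]
[... 218 characters left out ...]
 0.003] [379. 238.] {}
{'time_s': 0.9, 'qpos': array([-7.02850814e-02,  5.22098529e-02,  1.40067233e+00,  5.12713463e-06,
        1.68859059e+00, -7.03300577e-02]), 'qvel': array([ 0.00021316,  0.0002601 ,  0.0009671 ,  0.00040829, -0.00050189,
        0.0014746 ]), 'tau': array([ 4.19679054e-04, -3.81534469e+01, -3.60311973e+01, -5.63083915e-05,
        1.96615697e-04, -4.91585780e-06]), 'eef_pos': array([5.25034942e-01, 2.98885075e-05, 2.04632158e-01]), 'tcp_rot': array([2.22132920e+00, 2.22143045e+00, 1.29504282e-04]), 'wrist_force': array([ 0.17387395, -0.1182491 , -0.74862196]), 'moment': array([0.04130453, 0.01796593, 0.0180783 ]), 'grasp_force': 0.0, 'finger_gap': 0.08532552759875736}
```

View pics/scene0.png

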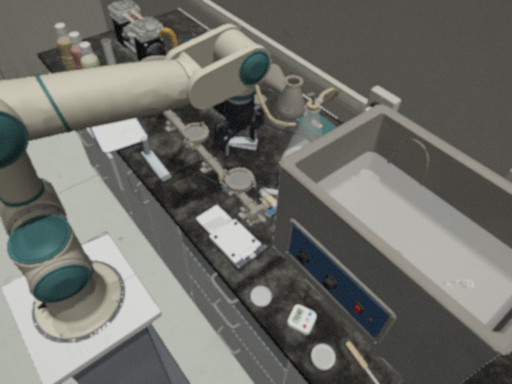

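View pics/side0.png

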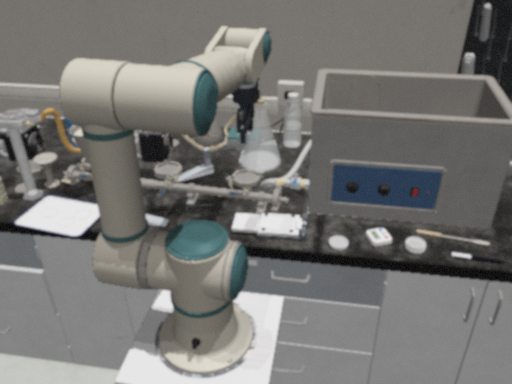

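Run:
```python
import cv2
a=cv2.imread('pics/scene0.png')[110:280,120:300]; cv2.imwrite('pics/c1.png',cv2.resize(a,None,fx=3.4,fy=3.4,interpolation=cv2.INTER_CUBIC))
```

Emit:
{"method": "arm_command", "body": {
  "commands": [
    [[-30,35,10],0],
    [[-60,70,10],0],
    [[-70,110,10],0],
    [[-80,150,10],0],
    [[-90,185,10],0],
    [[-100,220,10],0],
    [[-100,240,10],0],
    [[-100,240,10],0]
  ],
  "gripper": 1
}}

```text
time_s: 1.57
eef_pos: [0.4239, 0.2435, 0.2145]
tcp_rot: [-2.215, -2.226, -0.001]
wrist_force: [-0.4, 0.3, -0.7]
finger_gap: 0.0853
grasp_force: 0.0
```

View pics/c1.png

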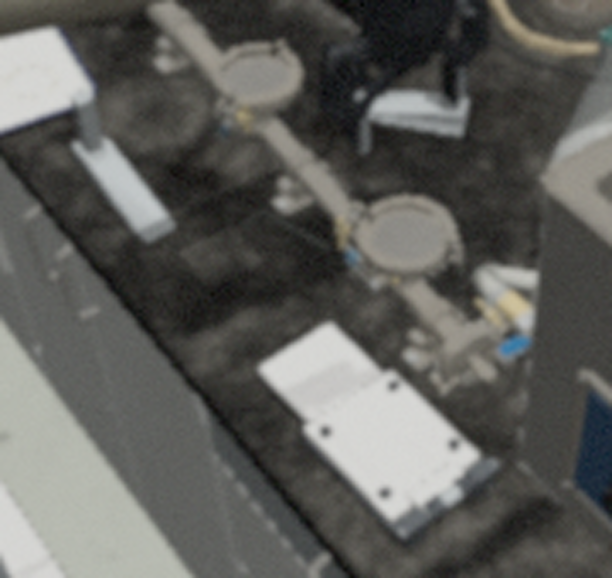

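Run:
```python
from h import *
p=get_image('wrist'); save(p,'w1')
for n in ['press','lip_edge','wedge_grip','wedge_tip','wedge','hex_key']:
    for d in place_of(p,n)[:3]:
        if d['p']>.2: print(n,round(d['p'],2),np.round(d['at'],3),np.round(proj(p,d['at'])))
s=get_image('scene')
for u in [(196.5,218.8),(217,205),(237.6,265.9),(262.6,245)]: print(u,np.round(ray(s,u,.022),3))
for u in [(197,147),(220,175),(183,125)]: print('rod',np.round(ray(s,u,.05),3),np.round(ray(s,u,.09),3))
print(s['shot'])
```

```text
press 0.87 [ 0.419  0.023 -0.004] [246. 307.]
lip_edge 0.96 [0.417 0.021 0.009] [244. 315.]
wedge_grip 0.59 [0.4   0.348 0.077] [225.  60.]
wedge_tip 0.82 [ 0.643  0.284 -0.001] [433. 126.]
wedge_tip 0.7 [ 0.393  0.226 -0.004] [225. 171.]
wedge 0.95 [0.402 0.298 0.002] [232. 113.]
wedge 0.8 [0.692 0.226 0.   ] [464. 173.]
hex_key 0.57 [0.489 0.152 0.001] [299. 227.]
(196.5, 218.8) [0.374 0.016 0.022]
(217, 205) [0.452 0.022 0.022]
(237.6, 265.9) [ 0.373 -0.187  0.022]
(262.6, 245) [ 0.47  -0.176  0.022]
rod [0.533 0.25  0.05 ] [0.512 0.211 0.09 ]
rod [0.519 0.097 0.05 ] [0.498 0.065 0.09 ]
rod [0.557 0.376 0.05 ] [0.535 0.332 0.09 ]
4
```

View pics/w1.png

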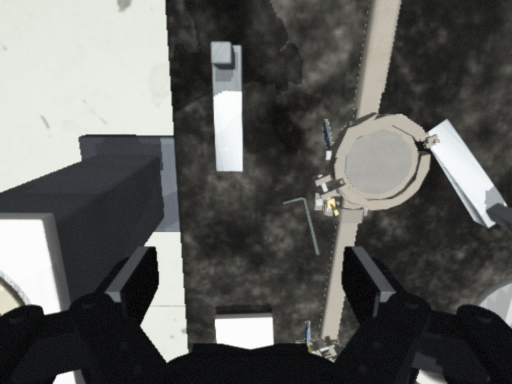

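Run:
```python
from h import *
p=get_image('wrist')
f=lambda u,z: np.round(ray(p,u,z),4)
print('lip',f((217,322),.022),f((272,318),.022)); print('tip',f((217,171),.003),f((242,170.5),.003)); print('top',f((222,52),.092)); print('post base far edge', f((242,68),.025),f((213.5,68),.025))
```

```text
lip [0.3795 0.0142 0.022 ] [0.4552 0.0207 0.022 ]
tip [0.3842 0.2234 0.003 ] [0.4153 0.224  0.003 ]
top [0.4014 0.3491 0.092 ]
post base far edge [0.4168 0.3413 0.025 ] [0.3864 0.3413 0.025 ]
```

Emit:
{"method": "arm_command", "body": {
  "commands": [
    [[-10,35,0],0],
    [[-20,70,0],0],
    [[-25,100,-10],0],
    [[-25,107,-40],0],
    [[-25,107,-70],0],
    [[-25,107,-70],0]
  ]
}}

```text
time_s: 2.52
eef_pos: [0.3974, 0.3454, 0.138]
tcp_rot: [-2.22, -2.221, 0.017]
wrist_force: [-0.4, -0.5, -1.4]
finger_gap: 0.0853
grasp_force: 0.0
```

Run:
```python
from h import *
p=get_image('scene'); s=get_image('side'); save(s,'s2')
for q in (p,s):
  for n in ['wedge_grip','wedge_tip','wedge']:
    for d in place_of(q,n)[:3]:
        if d['p']>.2 and d['at'][0]<.5: print(n,round(d['p'],2),np.round(d['at'],3),np.round(proj(q,d['at'])))
cv2.imwrite('pics/c2.png',cv2.resize(cv2.cvtColor(np.hstack([p['pixels'][80:230,90:240],s['pixels'][120:270,80:230]]),cv2.COLOR_RGB2BGR),None,fx=2.6,fy=2.6,interpolation=cv2.INTER_CUBIC))
```

```text
wedge_grip 0.74 [0.394 0.354 0.07 ] [144. 143.]
wedge_tip 0.85 [0.398 0.224 0.   ] [168. 179.]
wedge_tip 0.22 [0.49  0.152 0.003] [204. 179.]
wedge 0.92 [0.4   0.296 0.001] [158. 167.]
wedge_grip 0.59 [0.4  0.35 0.07] [126. 200.]
wedge_grip 0.53 [0.41  0.025 0.001] [234. 226.]
wedge_tip 0.59 [0.397 0.229 0.002] [167. 222.]
wedge 0.62 [0.398 0.297 0.001] [146. 221.]
```

View pics/c2.png

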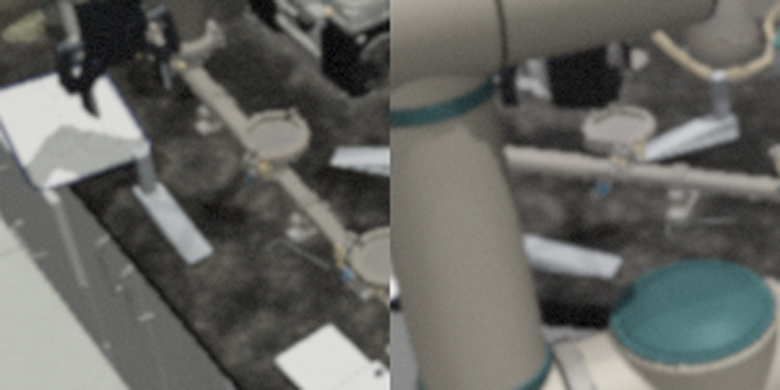

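Emit:
{"method": "arm_command", "body": {
  "commands": [
    [[0,3,-20],0],
    [[0,3,-40],0],
    [[0,3,-60],0],
    [[0,3,-80],0],
    [[0,3,-90],0],
    [[0,3,-90],0]
  ]
}}

```text
time_s: 3.42
eef_pos: [0.3991, 0.3491, 0.0526]
tcp_rot: [-2.221, -2.221, 0.006]
wrist_force: [0.3, -0.2, -0.6]
finger_gap: 0.0852
grasp_force: 0.0
```

Emit:
{"method": "arm_command", "body": {
  "commands": [
    [[0,0,0],0],
    [[0,0,0],0],
    [[0,0,0],0],
    [[0,0,0],0],
    [[0,0,0],0],
    [[0,0,0],0]
  ],
  "gripper": 0,
  "force": 80
}}

```text
time_s: 3.92
eef_pos: [0.4002, 0.3504, 0.0556]
tcp_rot: [-2.221, -2.221, -0.002]
wrist_force: [-0.6, 0.0, 0.2]
finger_gap: 0.0152
grasp_force: 78.2
```

Run:
```python
from h import *
o=bot.get_obs(); print({k:np.round(o[k],4) for k in o})
for c in('scene','wrist'):
  q=get_image(c); save(q,'g_'+c)
  for n in ['wedge_grip','wedge_tip','wedge','lip_edge']:
    for d in place_of(q,n)[:3]:
        if d['p']>.2 and d['at'][0]<.5: print(c,n,round(d['p'],2),np.round(d['at'],3),np.round(proj(q,d['at'])))
```

```text
{'time_s': np.float64(3.9167), 'qpos': array([6.4950e-01, 1.7190e-01, 1.5748e+00, 4.0000e-04, 1.3935e+00,
       6.4940e-01]), 'qvel': array([-0.0003,  0.0003, -0.001 ,  0.0007,  0.0041, -0.0002]), 'tau': array([-6.03800e-01, -3.60914e+01, -3.01359e+01, -3.13700e-01,
       -5.12900e-01, -2.01000e-02]), 'eef_pos': array([0.4002, 0.3504, 0.0556]), 'tcp_rot': array([-2.2212e+00, -2.2214e+00, -2.2000e-03]), 'wrist_force': array([-0.5857,  0.015 ,  0.1942]), 'moment': array([-0.0839,  0.0444, -0.0117]), 'grasp_force': np.float64(78.1653), 'finger_gap': np.float64(0.0152)}
scene wedge_grip 0.86 [0.395 0.349 0.07 ] [145. 144.]
scene wedge_tip 0.61 [0.396 0.23  0.001] [167. 178.]
scene wedge 0.72 [0.4   0.298 0.001] [157. 166.]
scene lip_edge 0.93 [0.419 0.024 0.008] [208. 212.]
wrist wedge_grip 0.62 [0.403 0.349 0.076] [256. 248.]
wrist wedge_tip 0.64 [ 0.396  0.229 -0.006] [245. 327.]
wrist wedge 0.68 [0.403 0.298 0.002] [254. 263.]
```

View pics/g_wrist.png

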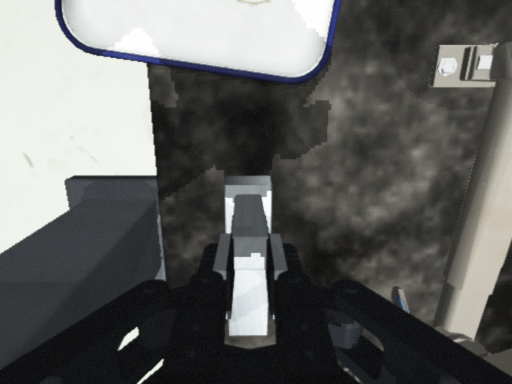

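Emit:
{"method": "arm_command", "body": {
  "commands": [
    [[1,-15,0],0.01],
    [[2,-40,0],0.02],
    [[3,-65,0],0.03],
    [[5,-95,0],0.04],
    [[6,-125,0],0.05],
    [[7,-155,0],0.06],
    [[8,-180,0],0.06],
    [[8,-180,0],0.06]
  ]
}}

```text
time_s: 5.08
eef_pos: [0.4089, 0.1669, 0.0556]
tcp_rot: [2.156, 2.282, 0.001]
wrist_force: [-0.9, -3.5, 5.7]
finger_gap: 0.0156
grasp_force: 79.5
```

Run:
```python
from h import *
o=bot.get_obs(); print({k:np.round(o[k],4) for k in ('eef_pos','wrist_force','moment','grasp_force','finger_gap')})
qs=[get_image(c) for c in('scene','side')]
for q in qs:
  for n in ['wedge_grip','wedge_tip','wedge','lip_edge']:
    for d in place_of(q,n)[:3]:
        if d['p']>.2 and d['at'][0]<.5: print(n,round(d['p'],2),np.round(d['at'],3),np.round(proj(q,d['at'])))
p,s=qs
cv2.imwrite('pics/c3.png',cv2.resize(cv2.cvtColor(np.hstack([p['pixels'][130:280,130:280],s['pixels'][140:290,160:310]]),cv2.COLOR_RGB2BGR),None,fx=2.6,fy=2.6,interpolation=cv2.INTER_CUBIC))
```

```text
{'eef_pos': array([0.4089, 0.1669, 0.0556]), 'wrist_force': array([-0.9479, -3.5378,  5.6833]), 'moment': array([-0.7543,  0.1628, -0.0301]), 'grasp_force': np.float64(79.4613), 'finger_gap': np.float64(0.0156)}
wedge_grip 0.83 [0.406 0.165 0.068] [177. 174.]
wedge_tip 0.69 [0.415 0.045 0.003] [203. 210.]
wedge_tip 0.63 [0.488 0.151 0.002] [203. 180.]
wedge 0.9 [0.41  0.112 0.002] [190. 198.]
lip_edge 0.6 [0.417 0.025 0.008] [207. 213.]
wedge_grip 0.85 [0.411 0.168 0.071] [186. 203.]
wedge_grip 0.55 [0.492 0.153 0.002] [200. 207.]
wedge_tip 0.7 [0.491 0.153 0.004] [199. 207.]
wedge_tip 0.56 [0.413 0.043 0.   ] [228. 225.]
wedge_tip 0.37 [0.414 0.021 0.003] [235. 225.]
wedge 0.68 [0.411 0.113 0.004] [205. 223.]
wedge 0.4 [0.415 0.024 0.013] [234. 222.]
lip_edge 0.77 [0.412 0.024 0.014] [234. 222.]
lip_edge 0.33 [ 0.413 -0.403  0.004] [380. 238.]
lip_edge 0.28 [0.414 0.025 0.001] [234. 225.]
```

View pics/c3.png

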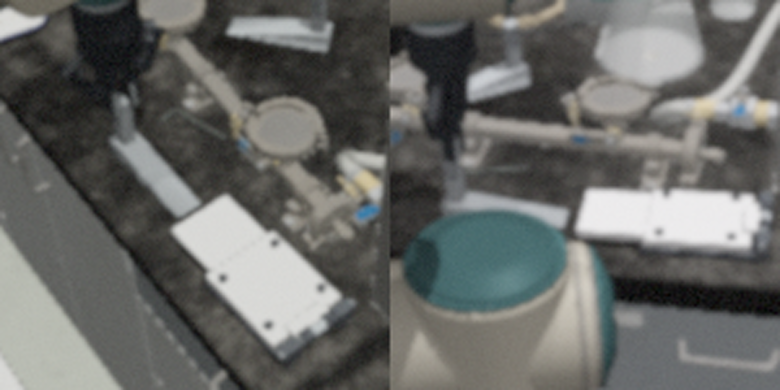

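Emit:
{"method": "arm_command", "body": {
  "commands": [
    [[0,-8,0],0],
    [[1,-16,0],0],
    [[1,-24,0],0],
    [[2,-32,0],0],
    [[2,-40,0],0],
    [[2,-40,0],0],
    [[2,-40,0],0]
  ]
}}

```text
time_s: 6.17
eef_pos: [0.4108, 0.1296, 0.0554]
tcp_rot: [2.153, 2.286, 0.002]
wrist_force: [0.1, -1.3, 5.7]
finger_gap: 0.0155
grasp_force: 79.4
```

Emit:
{"method": "arm_command", "body": {
  "commands": [
    [[0,-4,0],0],
    [[0,-8,0],0],
    [[0,-8,0],0],
    [[0,-8,0],0]
  ]
}}

```text
time_s: 6.5
eef_pos: [0.4107, 0.1222, 0.0554]
tcp_rot: [2.153, 2.287, 0.003]
wrist_force: [0.3, 0.2, 5.5]
finger_gap: 0.0153
grasp_force: 79.3
```

Emit:
{"method": "arm_command", "body": {
  "commands": [
    [[0,-2,0],0],
    [[0,-4,0],0],
    [[0,-4,0],0],
    [[0,-4,0],0]
  ]
}}

```text
time_s: 6.83
eef_pos: [0.4107, 0.1186, 0.0554]
tcp_rot: [2.153, 2.287, 0.004]
wrist_force: [-0.4, 2.7, 5.7]
finger_gap: 0.0154
grasp_force: 79.3
```

Run:
```python
from h import *
qs=[get_image(c) for c in('scene','side')]
for q in qs:
  for n in ['wedge_grip','wedge_tip','wedge','lip_edge','press']:
    for d in place_of(q,n)[:2]:
        if d['p']>.2 and d['at'][0]<.47: print(n,round(d['p'],2),np.round(d['at'],3),np.round(proj(q,d['at'])))
o=bot.get_obs(); print({k:np.round(o[k],4) for k in o if k not in('qvel','tcp_rot')})
```

```text
wedge_grip 0.74 [0.406 0.119 0.072] [185. 182.]
wedge_tip 0.8 [ 0.415 -0.003  0.   ] [212. 220.]
wedge 0.65 [ 0.415  0.065 -0.   ] [199. 207.]
lip_edge 0.87 [0.418 0.021 0.009] [208. 213.]
lip_edge 0.65 [ 0.414  0.064 -0.   ] [199. 207.]
press 0.66 [0.417 0.025 0.002] [207. 214.]
press 0.38 [ 0.374 -0.286  0.   ] [261. 296.]
wedge_grip 0.72 [0.413 0.118 0.072] [202. 203.]
wedge_tip 0.54 [ 0.414 -0.004  0.   ] [243. 227.]
wedge 0.71 [0.412 0.066 0.   ] [221. 225.]
lip_edge 0.86 [0.412 0.028 0.012] [233. 223.]
press 0.68 [0.414 0.024 0.   ] [234. 226.]
press 0.44 [0.413 0.066 0.001] [221. 224.]
{'time_s': np.float64(7.4333), 'qpos': array([ 1.9390e-01, -1.2410e-01,  1.8765e+00,  1.0000e-03,  1.3868e+00,
        1.3330e-01]), 'tau': array([ -1.0537, -25.8273, -30.474 ,  -0.6212,   0.2194,   0.0567]), 'eef_pos': array([0.4107, 0.1186, 0.0554]), 'wrist_force': array([-0.9991,  2.8548,  5.8546]), 'moment': array([ 0.3984, -0.0773,  0.0721]), 'grasp_force': np.float64(79.3048), 'finger_gap': np.float64(0.0152)}
```

Emit:
{"method": "arm_command", "body": {
  "commands": [
    [[0,-2,0],0],
    [[0,-4,0],0],
    [[0,-4,0],0],
    [[0,-4,0],0]
  ]
}}

```text
time_s: 7.77
eef_pos: [0.4107, 0.1146, 0.0554]
tcp_rot: [2.153, 2.287, 0.004]
wrist_force: [0.8, 2.8, 5.0]
finger_gap: 0.0155
grasp_force: 79.3
```

Emit:
{"method": "arm_command", "body": {
  "commands": [
    [[0,-2,0],0],
    [[0,-4,0],0],
    [[0,-4,0],0],
    [[0,-4,0],0]
  ]
}}

```text
time_s: 8.1
eef_pos: [0.4106, 0.1112, 0.0554]
tcp_rot: [-2.153, -2.287, -0.006]
wrist_force: [-0.5, 6.0, 4.8]
finger_gap: 0.0152
grasp_force: 79.3
```

Emit:
{"method": "arm_command", "body": {
  "commands": [
    [[0,-2,0],0],
    [[0,-4,0],0],
    [[0,-4,0],0],
    [[0,-4,0],0]
  ]
}}

```text
time_s: 8.43
eef_pos: [0.4105, 0.1078, 0.0554]
tcp_rot: [-2.152, -2.287, -0.007]
wrist_force: [-0.5, 8.5, 4.4]
finger_gap: 0.0156
grasp_force: 79.2
```

Emit:
{"method": "arm_command", "body": {
  "commands": [
    [[0,-2,0],0],
    [[0,-4,0],0],
    [[0,-4,0],0],
    [[0,-4,0],0]
  ]
}}

```text
time_s: 8.77
eef_pos: [0.4106, 0.1038, 0.0554]
tcp_rot: [-2.152, -2.287, -0.007]
wrist_force: [-1.6, 9.7, 5.0]
finger_gap: 0.0153
grasp_force: 79.2
```

Run:
```python
from h import *
o=bot.get_obs(); print({k:np.round(o[k],4) for k in ('time_s','eef_pos','wrist_force','moment','grasp_force','finger_gap')})
```

```text
{'time_s': np.float64(8.7667), 'eef_pos': array([0.4106, 0.1038, 0.0554]), 'wrist_force': array([-1.5528,  9.656 ,  5.0035]), 'moment': array([ 1.5408, -0.0719,  0.0683]), 'grasp_force': np.float64(79.2053), 'finger_gap': np.float64(0.0153)}
```

Emit:
{"method": "arm_command", "body": {
  "commands": [
    [[0,-2,0],0],
    [[0,-4,0],0],
    [[0,-6,0],0],
    [[0,-6,0],0],
    [[0,-6,0],0]
  ]
}}

```text
time_s: 9.18
eef_pos: [0.4106, 0.0978, 0.0554]
tcp_rot: [-2.152, -2.287, -0.007]
wrist_force: [-0.4, 8.7, 4.5]
finger_gap: 0.0152
grasp_force: 79.2
```

Emit:
{"method": "arm_command", "body": {
  "commands": [
    [[0,-2,0],0],
    [[0,-4,0],0],
    [[0,-5,0],0],
    [[0,-5,0],0],
    [[0,-5,0],0]
  ]
}}

```text
time_s: 9.6
eef_pos: [0.4106, 0.093, 0.0554]
tcp_rot: [-2.152, -2.287, -0.007]
wrist_force: [-0.7, 9.5, 5.6]
finger_gap: 0.0151
grasp_force: 79.2
```

Run:
```python
from h import *
qs=[get_image(c) for c in('scene','side')]
for q in qs:
  for n in ['wedge_grip','wedge_tip','wedge','lip_edge']:
    for d in place_of(q,n)[:2]:
        if d['p']>.2 and d['at'][0]<.47: print(n,round(d['p'],2),np.round(d['at'],3),np.round(proj(q,d['at'])))
o=bot.get_obs(); print({k:np.round(o[k],4) for k in o if k not in('qvel',)})
p,s=qs
cv2.imwrite('pics/c4.png',cv2.resize(cv2.cvtColor(np.hstack([p['pixels'][150:280,160:290],s['pixels'][160:290,180:310]]),cv2.COLOR_RGB2BGR),None,fx=3,fy=3,interpolation=cv2.INTER_CUBIC))
# lift from image shift of the press vs. the shut picture
for c,q,b in (('scene',p,(slice(195,245),slice(190,225))),('side',s,(slice(212,236),slice(232,262)))):
    a=cv2.cvtColor(cv2.imread(f'pics/{c}0.png'),cv2.COLOR_BGR2GRAY).astype('f4'); g=cv2.cvtColor(q['pixels'],cv2.COLOR_RGB2GRAY).astype('f4')
    X=np.array([.417,.022,.022]); print(c,cv2.phaseCorrelate(a[b],g[b]),'per 4mm:',proj(q,X+[0,0,.004])-proj(q,X))
```

```text
wedge_grip 0.55 [0.406 0.097 0.064] [189. 188.]
wedge 0.74 [ 0.417  0.041 -0.001] [204. 211.]
lip_edge 0.82 [0.418 0.023 0.012] [208. 212.]
lip_edge 0.42 [0.404 0.094 0.069] [189. 188.]
wedge_grip 0.56 [0.414 0.094 0.073] [210. 204.]
wedge_tip 0.45 [0.413 0.092 0.072] [211. 204.]
wedge 0.76 [0.412 0.04  0.001] [229. 225.]
lip_edge 0.71 [0.412 0.027 0.017] [233. 221.]
{'time_s': np.float64(10.1), 'qpos': array([ 0.1319, -0.1443,  1.8947,  0.0041,  1.3886,  0.0701]), 'tau': array([ -4.0003, -25.1459, -30.54  ,  -2.5263,   0.3429,   0.0406]), 'eef_pos': array([0.4106, 0.093 , 0.0554]), 'tcp_rot': array([-2.1515, -2.2872, -0.0072]), 'wrist_force': array([-0.9928,  9.565 ,  4.9534]), 'moment': array([ 1.6147, -0.0941,  0.0362]), 'grasp_force': np.float64(79.2302), 'finger_gap': np.float64(0.0152)}
scene ((0.11592568697498251, -0.5060109569080389), 0.8202285930845472) per 4mm: [-0.08617739 -0.82330949]
side ((0.26675248278292507, -0.6368303701753408), 0.8581521259413825) per 4mm: [-0.05219444 -1.08977644]
```

View pics/c4.png

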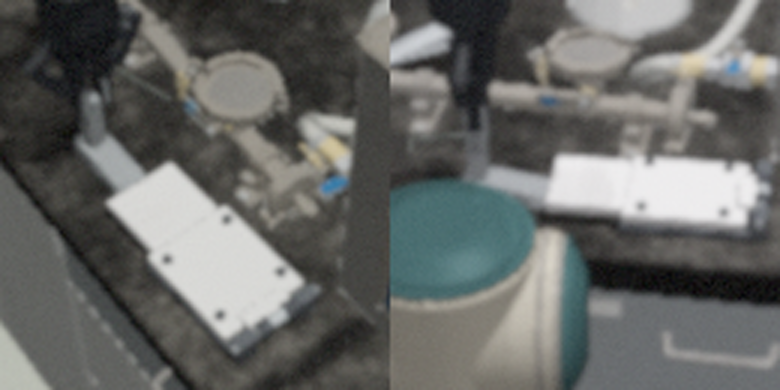

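Emit:
{"method": "arm_command", "body": {
  "commands": [
    [[0,0,0],0],
    [[0,0,0],0],
    [[0,0,0],0],
    [[0,0,0],0]
  ]
}}

```text
time_s: 10.43
eef_pos: [0.4106, 0.093, 0.0554]
tcp_rot: [-2.152, -2.287, -0.007]
wrist_force: [-0.3, 10.3, 4.8]
finger_gap: 0.0155
grasp_force: 79.2
```

Run:
```python
from plant import bot
print(bot.job_done())
```

```text
the job is handed in; nothing more can be done
None
```

I handed the job in at about 10.4 s with the wedge about 55 mm in under the lip and still gripped at about 79 N; I estimate the lip rose 3–4 mm, from the wedge travel and camera images because the state gave no plate-angle reading, and `job_done()` returned no verdict.

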